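# Gauge the post sleeves and sort them

### The arm

A 7-joint arm with a two-finger parallel gripper is mounted at the origin on the work surface. World frame = base frame: x ahead of the robot, y to its left, z up, the work surface at z = 0. Lengths are in m, angles in degrees, forces in N, time in s.
With the tool pointing down it reaches from about 0.425 to 0.875 m from the base axis. Payload 4.7 kg.
Tool frame: the origin (TCP) lies on the centre line of the jaws, within the pads' length; the fingertips stand 17 mm ahead of it and the grasp point (between the pads) lies 2 mm behind it; z points along the fingers, y is the line along which they close (so a half turn about z gives the same grasp; the last joint's range is limited). The gripper opens to 87 mm and grips with 3 to 60 N. Pads are 19 mm wide; open, the fingers measure 117 mm over their backs; the gripper's body (75 mm by 190 mm) begins 51 mm behind the grasp point.
Start: joints at [-74.479, 18.392, -4.016, 83.108, 1.295, 78.541, -3.26], TCP at [0.165, 0.629, 0.24] pointing down, gripper open.
Joint ranges: [-163.93, 163.93], [-17.29, 119.83], [-79.2, 71.16], [3.27, 140.29], [-89.18, 269.18], [5.43, 117.66], [-154.24, 154.24]. Speed limits (degrees/s): [147.25, 147.25, 180, 180, 180, 180, 180].

### API

Orientations are given as [roll, pitch, yaw] about the fixed x, y, z axes, in that order (R = Rz(yaw) Ry(pitch) Rx(roll)).
In Python, from cell import env, read_camera gives the robot as it stands.
- The arm moves only by the shell command python3 -m jog 'ROWS' [FORCE]. ROWS is JSON, a list of rows, each a list of 5 numbers: the opening, from 0 (shut) to 1 (fully open), then the shift along the tool's x, y, z each as a share of 0.02 m, from -1 to 1, then the turn about the tool's z as a share of 45 degrees, from -1 to 1. In form: [[gripper, x, y, z, yaw], ...]. A call has 1 to 12 rows; each row shifts and turns the commanded pose from where the row before left it, along the tool's axes as they then stand; what a row does not reach is not made up. A row lasts 1/12 s, in which the tool goes at most 41.7 mm and 7.16 degrees, less where a joint would pass 70% of its speed; a pose out of reach is approached as far as the arm can. A call with a number of a shift or a turn outside -1 to 1 is refused whole. A call with a gripper value outside its range is refused whole. The fingers move at their own pace and stop on an object; FORCE is the grip in N (left out, the last holds). Time passes only in rows, so rows that do not move let the fingers close. It gives the time, the measured TCP pose, the force, the opening and the grip force at its end, in the units of the state.
- env.get_obs(): the state, without advancing time (a new reading comes with each control period).
- read_camera(name): name is "side" or "top"; returns a dict with "color" (384x512x3 uint8, red, green, blue), "range_z" (384x512 float32, m along the optical axis (not along the pixel's ray), 0 where there is no reading), "mtx" (3x3 intrinsics, pixels), "world_from_camera" (4x4, takes a point from camera to world coordinates). Camera axes: x right, y down, z forward; pixel columns grow to the right and rows downward; lengths in m; the calibration is good to about 2 mm. A picture is of the moment at which its call begins.
- env.sign_off(): hands the job in; it is judged then, once.
The state is a dict: "time_s": time; "qpos": joint angles; "joint_velocities": joint speeds; "effort": joint torques, N m; "tool_pos": TCP position; "tool_rot": TCP orientation; "force": force on the tool from outside, world axes, zero at the start; "wrist_torque": the same for the moment, N m; "grip_width": finger opening in m; "grasp_force": force on a finger pad.
Only numpy, scipy, OpenCV 4.12 (cv2) and the standard library are available. Lean on these libraries where they do the work, as an engineer would, in place of code of your own. Each camera call takes 0.05 s, during which the arm holds its last target. There are 200 camera calls.

### The job

Two aluminium post sleeves look alike, but one has a crimp hidden inside. Lay a sleeve in the gauge's channel and slide it along onto the square gauge pin, without ramming it, until it is fully home against the back stop or will go no farther; then draw it off and lay the sleeve that goes fully home flat in the middle of the rectangular tray and the one that does not flat in the middle of the round tub. Leave the other things on the table where they are.

Things in the scene. Friction and masses are not known exactly. Their poses are not given: they have to be found in the camera images.
- gauge: fixed fit gauge: grey base plate 230 x 96 x 12 mm with a straight guide channel along its x axis, open at the -x end; spans x = -120 to +110 mm. Origin: underside, on the channel's centre line. Channel floor 12 mm above the table; rails 50 mm apart and 8 mm high, then flaring to 70 mm over all at 30 mm above the table, from x = -120 to +85; upright back stop at the +x end
- pin_tip (a point): centre of the free end of the gauge's square steel pin, at x = +15 mm, 35 mm above the table. The pin, 36 x 36 mm, points along the gauge's -x from the back stop; its last 12 mm taper to 24 x 24
- back_stop (a point): where the pin's centre line meets the face of the back stop, at x = +90 mm in the gauge's frame, 35 mm above the table; the stop is 60 mm wide, its top 62 mm above the table
- sleeve_a: one of two outwardly identical aluminium box-section sleeves, 90 mm long, 46 x 46 mm outside, bore 38 x 38, open ends, about 0.2 kg, lying on the table. Origin at its centre, x along its length. One is clear right through: it goes home with its centre at x = +45 mm of the gauge. The other has a crimp at mid-length that the pin cannot pass: it stops at about +10 mm. Either may be the clear one
- sleeve_b: the other sleeve, the same outside; origin at its centre, x along its length
- tray: fixed low white RECTANGULAR tray for good sleeves, 165 x 145 mm outside, walls 4 mm, 35 mm high, inner floor 4 mm up; origin: centre of its underside, its long side along x
- tub: fixed low white ROUND tub for rejected sleeves, 152 mm wide inside at the floor, 170 mm over the rim, 40 mm high, inner floor 5 mm up; origin: centre of its underside
- ruler: bystander, black bar 150 x 16 x 7 mm, loose on the table between the sleeves; origin: centre of its underside
- tape: bystander, roll of yellow tape, 90 mm wide, 24 mm high; origin: centre of its underside
- jar: bystander, glass jar with a black lid, 60 mm wide, 70 mm high; origin: centre of its underside
- jug: bystander, clear plastic measuring jug, 110 mm wide plus handle, 140 mm high; origin: centre of its underside
- bottle: bystander, amber bottle, 60 mm wide, 150 mm high; origin: centre of its underside
- screwdriver: bystander, screwdriver lying on the table; origin: centre of its underside
There are look-alikes about, which are no part of the job. Leave any blue, orange or pink look-alike of the sleeve_b alone.

How it is judged (in metres and radians):
On the way:
1. either sleeve, square in the channel, is slid onto the pin as far as it goes: the clear one within 4 mm of the back stop, the crimped one within 4 mm of its crimp meeting the pin (((x of sleeve_a in the frame of gauge above 0.041 m and y of sleeve_a in the frame of gauge between -0.005 and 0.005 m and z of sleeve_a in the frame of gauge between 0.03 and 0.042 m and angle between the x axis of sleeve_a and the x axis of gauge, either way round below 0.08 rad) or (x of sleeve_b in the frame of gauge above 0.006 m and y of sleeve_b in the frame of gauge between -0.005 and 0.005 m and z of sleeve_b in the frame of gauge between 0.03 and 0.042 m and angle between the x axis of sleeve_b and the x axis of gauge, either way round below 0.08 rad))), for 0.2 s.
At the end, for the whole second after the job is handed in: the clear sleeve lies flat and still in the rectangular tray and the crimped one in the round tub, each sleeve's centre within 50 mm (horizontally) of the container's centre and less than 36 mm above the table (horizontal distance between sleeve_a and tray below 0.05 m and height (world z) of each of sleeve_a, sleeve_b below 0.036 m and linear speed of each of sleeve_a, sleeve_b below 0.02 m/s and angular speed of each of sleeve_a, sleeve_b below 0.2 rad/s and horizontal distance between sleeve_b and tub below 0.05 m); the robot touches nothing.
It fails at once if the ruler, tape, jar, jug, bottle or screwdriver is moved more than 30 mm (distance of any of ruler, tape, jar, jug, bottle, screwdriver from where it was at the start of the episode above 0.03 m).
It fails at once if a sleeve is rammed against the gauge (over 60 N) (contact force between any of sleeve_a, sleeve_b and gauge above 60 N).
It also fails if it takes over 72 s, if anything falls off the work surface, if the arm or the gripper's body presses on something with over 40 N, if the wrist force passes 120 N, or if a joint passes its speed limit or range.

## Working session

There is one attempt and no reset: what is moved stays moved. The work goes in short steps, Python scripts to look and compute and a shell command to move; the robot and the scene stay as the last step left them, time stands still between calls to the robot, and variables do not carry over. Pictures are saved under pics/ and viewed, at most 10 in all, crops included, and the job is handed in when it is done.

```bash
mkdir -p pics; ls; cat > h.py <<'E'
import numpy as np, cv2
from cell import env, read_camera
def cloud(c):
    z=c["range_z"]; K=c["mtx"]; v,u=np.indices(z.shape)
    p=np.stack([(u-K[0,2])/K[0,0]*z,(v-K[1,2])/K[1,1]*z,z],-1)
    T=c["world_from_camera"]; w=p@T[:3,:3].T+T[:3,3]; w[z==0]=np.nan
    return w
E
python3 - <<'E'
from h import *
ims=[]
for n in("top","side"):
    c=read_camera(n); np.savez(n+".npz",**c); im=c["color"][...,::-1]
    cv2.imwrite(f"pics/{n}0.png",cv2.resize(im,(800,600)))
    print(n,c["mtx"].round(1).tolist(),c["world_from_camera"].round(3).tolist())
print(env.get_obs())
E
```

```text
pics
top [[426.7, 0.0, 251.5], [0.0, 426.7, 184.7], [0.0, 0.0, 1.0]] [[-0.016, -0.992, 0.123, 0.354], [-0.999, 0.02, 0.028, 0.031], [-0.03, -0.123, -0.992, 1.453], [0.0, 0.0, 0.0, 1.0]]
side [[496.4, 0.0, 263.8], [0.0, 496.4, 192.4], [0.0, 0.0, 1.0]] [[0.999, -0.027, 0.024, 0.499], [-0.036, -0.648, 0.76, -0.95], [-0.005, -0.761, -0.649, 0.908], [0.0, 0.0, 0.0, 1.0]]
{'time_s': 0.1, 'qpos': array([-74.47857621,  18.43325253,  -4.01660885,  83.17026346,
         1.29691133,  78.54131814,  -3.26165566]), 'joint_velocities': array([-0.04046106, -0.02420963, -0.1571019 , -0.21331338, -0.02514887,
       -0.0536081 ,  0.0740942 ]), 'effort': array([-3.32679947e-04, -4.92569983e+01, -4.05881815e-01, -3.13399744e+01,
       -6.41364092e-02,  3.93786735e-02,  5.77580454e-05]), 'tool_pos': array([0.16501453, 0.62820159, 0.2385681 ]), 'tool_rot': array([-1.79900514e+02,  7.16460675e-03,  1.65287977e+02]), 'force': array([-0.57680038,  0.17438325, -0.10987268]), 'wrist_torque': array([-0.00334403, -0.01743813, -0.02364032]), 'grasp_force': 0.0, 'grip_width': 0.08694854804910364}
```

View pics/top0.png

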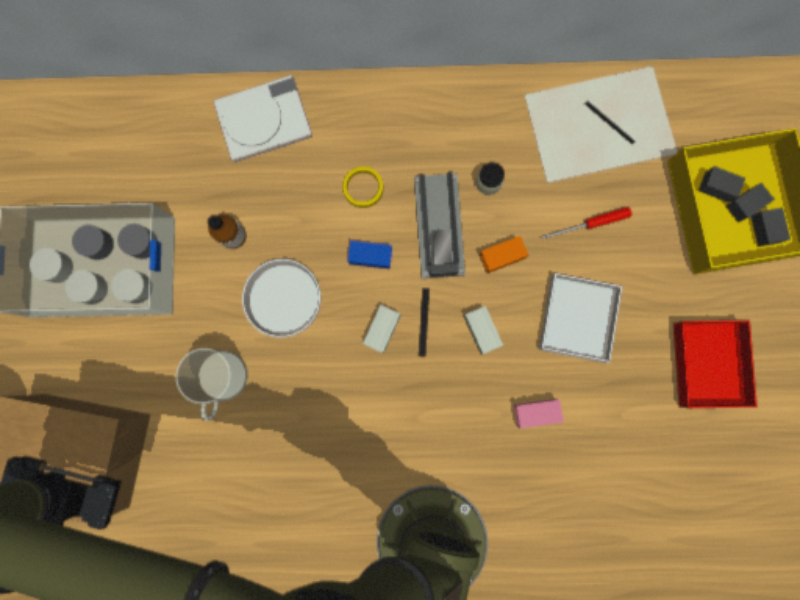

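View pics/side0.png

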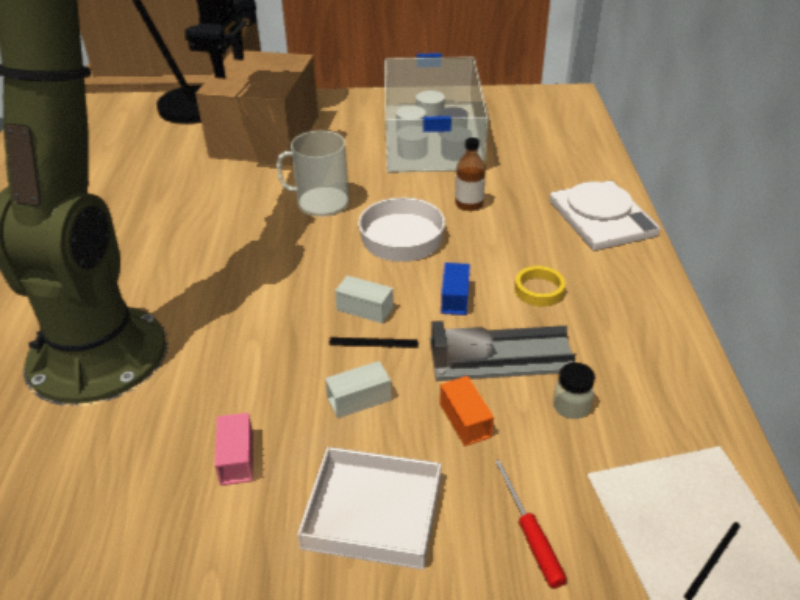

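The top view shows the grey-white sleeves at (381,328) and (482,330). The gauge is at (440,225) with its stop toward the robot, at (442,270). The ruler is at (424,322), the tray at (581,316) and the tub at (282,297). The blue (370,254), orange (503,253) and pink (539,412) blocks are look-alikes. The two plain aluminium ones fit the description: uncoloured, with the ruler between them. The side view agrees: sleeves at (365,298) and (360,388).

```bash
cat > m.py <<'E'
from h import *
C={n:dict(np.load(n+".npz")) for n in("top","side")}
def rect(P):
    (c,s,a)=cv2.minAreaRect((P[:,:2]*1000).astype(np.float32)); 
    if s[0]<s[1]: s=s[::-1]; a+=90
    return np.round(c,1),np.round(s,1),round((a+90)%180-90,1)
for n,c in C.items():
    W=cloud(c); C[n]["W"]=W
W=C["top"]["W"]
px=lambda u,v:W[int(v/1.5625),int(u/1.5625)].round(3)
for k,(u,v) in dict(s1=(381,328),s2=(482,330),stop=(442,270),far=(437,178),tray=(581,316),tub=(282,297),ruler=(424,322),table=(330,420)).items(): print(k,px(u,v))
def sel(W,ctr,r,z0,z1): 
    d=np.hypot(W[...,0]-ctr[0],W[...,1]-ctr[1]); return W[(d<r)&(W[...,2]>z0)&(W[...,2]<z1)]
for n in C:
    W=C[n]["W"]
    for k,(u,v) in dict(s1=(381,328),s2=(482,330)).items():
        P=sel(W,px(u,v),.065,.036,.056); print(n,k,rect(P),np.median(P[:,2]).round(4),len(P))
    for k,(u,v),r,z0,z1 in (("tray",(581,316),.13,.022,.045),("tub",(282,297),.12,.028,.05),("gauge_plate",(440,225),.15,.006,.08),("stop",(442,265),.06,.05,.075),("rails",(440,225),.15,.022,.034),("pin",(440,240),.07,.042,.056),("ruler",(424,322),.09,.004,.012)):
        P=sel(W,px(u,v),r,z0,z1); 
        if len(P)>5: print(n,k,rect(P),np.median(P[:,2]).round(4),len(P))
c=C["top"]["color"][...,::-1]; cv2.imwrite("pics/crop1.png",cv2.resize(c[100:250,140:410],(800,444),interpolation=cv2.INTER_CUBIC))
E
python3 m.py
```

```text
s1 [0.449 0.1   0.045]
s2 [ 0.439 -0.114  0.045]
stop [ 0.568 -0.031  0.059]
far [ 0.783 -0.028  0.009]
tray [ 0.468 -0.332 -0.   ]
tub [0.521 0.318 0.003]
ruler [0.46  0.006 0.004]
table [0.256 0.212 0.001]
top s1 (array([446.6,  96.9]), array([89.9, 46.5]), -24.9) 0.0457 382
top s2 (array([ 440.6, -118.5]), array([89.7, 46.7]), 22.1) 0.0456 390
top tray (array([ 463.5, -327.4]), array([166. , 147.9]), -12.5) 0.0327 335
top tub (array([516.4, 312.9]), array([167.9, 166. ]), 89.0) 0.0381 267
top gauge_plate (array([669.2, -29.1]), array([290.5, 284.5]), -79.0) 0.0198 2351
top stop (array([598.2, -35.8]), array([77.5, 59.1]), 2.8) 0.056 256
top rails (array([674.2, -31.5]), array([263.2, 229.6]), -86.8) 0.0267 326
top pin (array([609.4, -33.9]), array([91.4, 41.6]), -6.5) 0.0521 209
top ruler (array([4.597e+02, 1.000e-01]), array([175.8, 150.1]), -5.5) 0.0061 299
side s1 (array([458.3,  88. ]), array([63. , 50.8]), -26.3) 0.0459 283
side s2 (array([617.1, -37.7]), array([74.3, 43.6]), 1.1) 0.0521 396
side tray (array([756. ,  61.9]), array([234.9,  87. ]), 83.3) 0.0249 283
side tub (array([407.2, 110.4]), array([46.1, 12.1]), 74.1) 0.0453 52
side gauge_plate (array([564.7, 341.2]), array([280.3, 208.3]), 56.2) 0.0242 1526
side rails (array([578.4, 321.3]), array([253.3, 173.9]), 11.1) 0.028 359
side pin (array([579.4, 275.1]), array([121.2,  26.2]), 66.7) 0.0433 6
side ruler (array([541.1,  66.3]), array([177.1, 138.6]), 44.6) 0.0058 282
```

View pics/crop1.png

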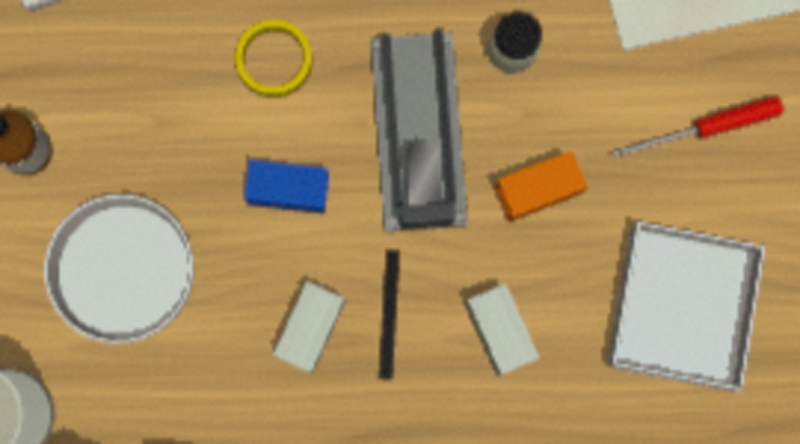

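The crop confirms two plain aluminium sleeves at (310,325) and (501,328), with the ruler between them. The coloured blocks stand apart. Next I fit the gauge precisely and check heights in the side view.

```bash
cat >> m.py <<'E'
print("----")
T=C["top"]["W"]; S=C["side"]["W"]
for n,W in(("top",T),("side",S)):
    for k,ctr,r,z0,z1 in(("s1",(.4466,.0969),.06,.040,.056),("s2",(.4406,-.1185),.06,.04,.056),("tray",(.4635,-.3274),.125,.025,.045),("tub",(.516,.313),.1,.034,.05)):
        P=sel(W,ctr,r,z0,z1); print(n,k,rect(P),np.median(P[:,2]).round(4),len(P))
    B=(abs(W[...,1]+.033)<.058)&(W[...,0]>.54)&(W[...,0]<.83)
    for k,z0,z1 in(("plate+",.008,.08),("railtop",.024,.035),("pin",.044,.056),("stop",.057,.07),("floor",.008,.016)):
        P=W[B&(W[...,2]>z0)&(W[...,2]<z1)]; print(n,k,rect(P),np.median(P[:,2]).round(4),len(P))
    # centre line of rails per x bin
    xs=[];ys=[]
    for x in np.arange(.69,.79,.01):
        P=W[B&(abs(W[...,0]-x)<.006)&(W[...,2]>.022)&(W[...,2]<.036)]
        if len(P): print(round(x,3),(P[:,1].min()*1e3).round(1),(P[:,1].max()*1e3).round(1),end=" | ")
    print()
    for k,z0 in(("pinside",.044),):
      for x in(.6,.61,.62,.63,.64,.65,.66):
        P=W[B&(abs(W[...,0]-x)<.005)&(W[...,2]>z0)&(W[...,2]<.058)]
        if len(P): print("pin",x,(P[:,1].min()*1e3).round(1),(P[:,1].max()*1e3).round(1),np.median(P[:,2]).round(4),end=" | ")
    print()
E
python3 m.py | sed -n '/----/,$p'
```

```text
----
top s1 (array([446.6,  96.9]), array([89.9, 46.5]), -24.9) 0.0458 375
top s2 (array([ 440.6, -118.5]), array([89.7, 46.7]), 22.1) 0.0458 378
top tray (array([ 463.5, -327.4]), array([166. , 147.9]), -12.5) 0.0333 299
top tub (array([516.4, 312.4]), array([167. , 165.9]), 88.4) 0.0389 220
top plate+ (array([682.5, -37. ]), array([245.7, 107.1]), 2.8) 0.0158 1684
top railtop (array([674.4, -32.1]), array([229.9,  71.6]), 2.8) 0.0279 241
top pin (array([606.3, -30.7]), array([94.1, 53. ]), 4.8) 0.0521 216
top stop (array([600.6, -36. ]), array([81.7, 59.1]), 2.3) 0.0608 111
top floor (array([682.5, -37. ]), array([245.7, 107.1]), 2.8) 0.0117 857
0.69 -66.1 1.9 | 0.7 -66.6 5.0 | 0.71 -63.5 4.9 | 0.72 -63.5 4.6 | 0.73 -64.0 4.5 | 0.74 -64.3 4.3 | 0.75 -61.1 7.3 | 0.76 -61.2 7.1 | 0.77 -61.7 7.0 | 0.78 -62.1 6.8 | 0.79 -62.1 6.6 | 
pin 0.6 -52.2 -18.9 0.0521 | pin 0.61 -52.6 -19.1 0.0527 | pin 0.62 -52.6 -16.4 0.0531 | pin 0.63 -49.9 -16.3 0.0522 | pin 0.64 -50.4 -16.7 0.0521 | pin 0.65 -47.2 -20.2 0.0491 | 
side s1 (array([445.6,  94.8]), array([92. , 51.7]), -26.8) 0.0461 407
side s
[... 251 characters left out ...]
 array([231. , 101.2]), 1.2) 0.0187 2614
side railtop (array([673.5, -36.1]), array([229.6,  75.3]), 3.1) 0.0288 406
side pin (array([605. , -40.6]), array([99.7, 49.3]), 14.8) 0.0525 369
side stop (array([593.2, -33.8]), array([82.6, 60.9]), 19.3) 0.0619 147
side floor (array([673.1, -41.4]), array([231.1, 100.8]), -0.5) 0.0122 1147
0.69 -69.6 1.4 | 0.7 -72.3 2.4 | 0.71 -68.2 3.2 | 0.72 -68.4 3.9 | 0.73 -67.4 4.3 | 0.74 -68.0 4.4 | 0.75 -67.5 4.4 | 0.76 -65.0 6.4 | 0.77 -65.7 6.2 | 0.78 -66.0 6.9 | 0.79 -66.5 4.6 | 
pin 0.6 -59.8 -16.2 0.0522 | pin 0.61 -57.6 -17.3 0.0532 | pin 0.62 -59.4 -16.6 0.0527 | pin 0.63 -59.0 -20.4 0.053 | pin 0.64 -57.2 -16.4 0.0534 | pin 0.65 -53.4 -24.0 0.0493 |
```

```bash
cat > to.py <<'E'
# usage: to.py x y z yaw : remaining shift in tool axes (units 20 mm) at present yaw, turn in units of 45deg
import sys,numpy as np
from h import env
from scipy.spatial.transform import Rotation as R
o=env.get_obs(); t=np.array(list(map(float,sys.argv[1:4]))); r=R.from_euler("xyz",o["tool_rot"],degrees=True)
d=(t-o["tool_pos"]); yaw=o["tool_rot"][2]; dy=(float(sys.argv[4])-yaw+180)%360-180
print("t",round(o["time_s"],2),"pos",o["tool_pos"].round(4),"rot",o["tool_rot"].round(1),"F",o["force"].round(1),"w",round(o["grip_width"],4),"g",round(o["grasp_force"],1))
print("units x,y,z",(r.inv().apply(d)/.02).round(2),"turn",round(-dy/45,3),"q7",o["qpos"][6].round(0))
E
python3 -m jog '[[1,-0.95,-0.73,0,0],[1,-0.95,-0.73,0,0],[1,-0.95,-0.73,0,0],[1,-0.95,-0.73,0,0],[1,-0.95,-0.73,0,0],[1,-0.95,-0.73,0,0],[1,-0.95,-0.73,0,0],[1,-0.95,-0.73,0,0],[1,-0.95,-0.73,0,0],[1,-0.95,-0.73,0,0],[1,-0.95,-0.73,0,0],[1,-0.95,-0.73,0,0]]'
python3 -m jog '[[1,-0.64,-0.95,0,0],[1,-0.64,-0.95,0,0],[1,-0.64,-0.95,0,0],[1,-0.64,-0.95,0,0],[1,-0.64,-0.95,0,0],[1,-0.64,-0.95,0,0],[1,-0.64,-0.95,0,0],[1,-0.64,-0.95,0,0],[1,-0.64,-0.95,0,0],[1,-0.64,-0.95,0,0],[1,-0.64,-0.95,0,0],[1,-0.64,-0.95,0,0]]'
python3 -m jog '[[1,-0.64,-0.95,0,0.11],[1,-0.64,-0.95,0,0.11],[1,0,0,0,0],[1,0,0,0,0]]'
python3 to.py .4465 .0965 .041 155.1
```

```text
time_s: 1.1
tool_pos: [0.3416, 0.4001, 0.2392]
tool_rot: [-180.0, -0.0, 165.3]
force: [-0.3, -0.5, -0.2]
grip_width: 0.0868
grasp_force: 0.0
time_s: 2.1
tool_pos: [0.4318, 0.1406, 0.2393]
tool_rot: [-180.0, -0.0, 165.3]
force: [0.3, 1.2, -0.7]
grip_width: 0.0871
grasp_force: 0.0
time_s: 2.43
tool_pos: [0.445, 0.0968, 0.2394]
tool_rot: [180.0, -0.0, 155.3]
force: [-0.8, 0.3, 0.6]
grip_width: 0.0872
grasp_force: 0.0
t 2.43 pos [0.445  0.0968 0.2394] rot [180.   -0.  155.3] F [-0.8  0.3  0.6] w 0.0872 g 0.0
units x,y,z [-0.08  0.01  9.92] turn 0.003 q7 47.0
```

Motion is accurate, so I descend and grip sleeve 1.

```bash
python3 -m jog '[[1,-0.08,0,1,0],[1,0,0,1,0],[1,0,0,1,0],[1,0,0,1,0],[1,0,0,1,0],[1,0,0,1,0],[1,0,0,1,0],[1,0,0,1,0],[1,0,0,1,0],[1,0,0,0.6,0],[1,0,0,0.32,0],[1,0,0,0,0]]'
python3 -m jog '[[0.3,0,0,0,0],[0.3,0,0,0,0],[0.3,0,0,0,0],[0.3,0,0,0,0],[0.3,0,0,0,0],[0.3,0,0,0,0],[0.3,0,0,0,0],[0.3,0,0,0,0]]' 25
python3 to.py .7135 -.0325 .12 182.8
```

```text
time_s: 3.43
tool_pos: [0.445, 0.098, 0.0397]
tool_rot: [-179.9, -0.1, 155.5]
force: [-0.4, 0.6, 1.0]
grip_width: 0.0869
grasp_force: 0.0
time_s: 4.1
tool_pos: [0.4465, 0.0972, 0.0413]
tool_rot: [180.0, 0.0, 155.4]
force: [0.1, 0.5, 2.0]
grip_width: 0.046
grasp_force: 25.0
t 4.1 pos [0.4465 0.0972 0.0413] rot [180.    0.  155.4] F [0.1 0.5 2. ] w 0.046 g 25.0
units x,y,z [-14.84  -0.34  -3.93] turn -0.609 q7 53.0
```

```bash
python3 -m jog '[[0.3,0,0,-0.5,0],[0.3,0,0,-1,0],[0.3,0,0,-1,0],[0.3,0,0,-1,0],[0.3,0,0,-1,0],[0.3,0,0,-0.5,-0.12],[0.3,0,0,0,-0.12],[0.3,0,0,0,-0.12],[0.3,0,0,0,-0.12],[0.3,0,0,0,-0.129],[0.3,0,0,0,0],[0.3,0,0,0,0]]'
python3 to.py .7135 -.0325 .12 182.8
```

```text
time_s: 5.1
tool_pos: [0.4462, 0.0972, 0.1413]
tool_rot: [180.0, -0.0, -177.4]
force: [-0.2, 0.2, -2.6]
grip_width: 0.0456
grasp_force: 25.0
t 5.1 pos [0.4462 0.0972 0.1413] rot [ 180.    -0.  -177.4] F [-0.2  0.2 -2.6] w 0.0456 g 25.0
units x,y,z [-13.05  -7.09   1.06] turn -0.004 q7 76.0
```

```bash
python3 -m jog '[[0.3,-0.5,-0.3,0,0],[0.3,-1,-0.55,0,0],[0.3,-1,-0.55,0,0],[0.3,-1,-0.55,0,0],[0.3,-1,-0.55,0,0],[0.3,-1,-0.55,0,0],[0.3,-1,-0.55,0,0],[0.3,-1,-0.55,0,0],[0.3,-1,-0.55,0,0],[0.3,-1,-0.55,0,0],[0.3,-1,-0.55,0,0],[0.3,-1,-0.55,0,0]]'
python3 -m jog '[[0.3,-1,-0.5,0,0],[0.3,-0.55,-0.24,0,0],[0.3,0,0,0,0],[0.3,0,0,0,0],[0.3,0,0,0,0]]'
python3 to.py .7135 -.0325 .062 182.8
python3 - <<'E'
from h import *
c=read_camera("top"); np.savez("top1.npz",**c)
cv2.imwrite("pics/crop2.png",cv2.resize(c["color"][90:190,220:353,::-1],(798,600),interpolation=cv2.INTER_CUBIC))
E
```

```text
time_s: 6.1
tool_pos: [0.6831, -0.0184, 0.1406]
tool_rot: [180.0, -0.1, -177.3]
force: [0.1, -0.0, -1.9]
grip_width: 0.0457
grasp_force: 25.0
time_s: 6.52
tool_pos: [0.7132, -0.0309, 0.1407]
tool_rot: [180.0, -0.1, -177.3]
force: [-0.1, -0.3, -2.9]
grip_width: 0.046
grasp_force: 25.0
t 6.52 pos [ 0.7132 -0.0309  0.1407] rot [ 1.800e+02 -1.000e-01 -1.773e+02] F [-0.1 -0.3 -2.9] w 0.046 g 25.0
units x,y,z [-0.02 -0.08  3.93] turn -0.001 q7 104.0
```

View pics/crop2.png

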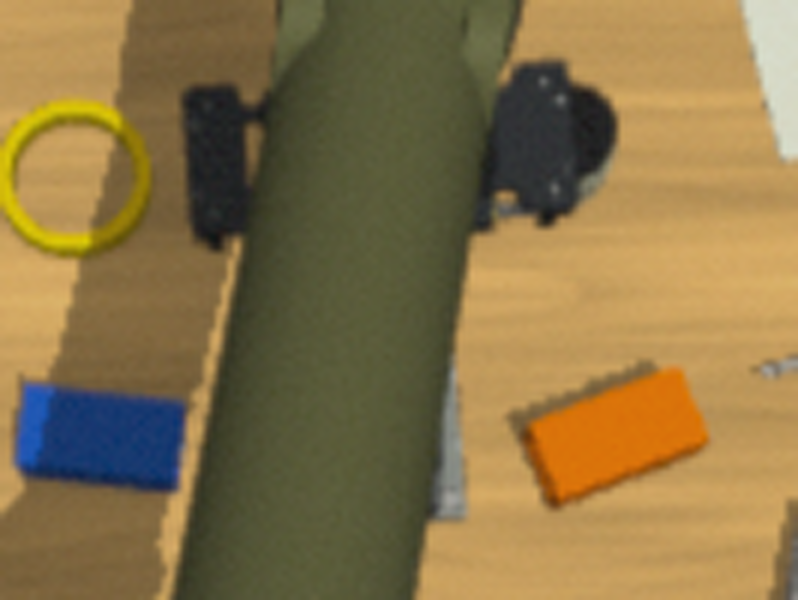

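The arm hides the sleeve here. The gripper body overhangs the jar at (590,140) but stays well above it. I lower to just above the channel and check from the side.

```bash
python3 -m jog '[[0.3,0,-0.09,0.6,0],[0.3,0,0,0.8,0],[0.3,0,0,0.8,0],[0.3,0,0,0.8,0],[0.3,0,0,0.3,0],[0.3,0,0,0,0],[0.3,0,0,0,0]]'
python3 to.py .7135 -.0327 .0533 182.8
python3 - <<'E'
from h import *
c=read_camera("side"); np.savez("side1.npz",**c)
cv2.imwrite("pics/crop3.png",cv2.resize(c["color"][180:280,250:383,::-1],(798,600),interpolation=cv2.INTER_CUBIC))
W=cloud(c)
# rails of gauge at both sides and sleeve -y face
B=(abs(W[...,0]-.70)<.012)&(abs(W[...,1]+.033)<.06)
P=W[B]; P=P[np.argsort(P[:,1])]
print((P[::6]*1000).round(0)[:,1:].tolist())
E
```

```text
time_s: 7.15
tool_pos: [0.7139, -0.0331, 0.0751]
tool_rot: [180.0, -0.0, -177.2]
force: [1.0, -0.9, -1.2]
grip_width: 0.0459
grasp_force: 25.0
t 7.15 pos [ 0.7139 -0.0331  0.0751] rot [ 180.    -0.  -177.2] F [ 1.  -0.9 -1.2] w 0.0459 g 25.0
units x,y,z [0.02 0.02 1.09] turn -0.0 q7 105.0
[[-93.0, 172.0], [-91.0, -1.0], [-90.0, 173.0], [-89.0, 169.0], [-89.0, 183.0], [-88.0, 179.0], [-88.0, 170.0], [-87.0, 161.0], [-87.0, 208.0], [-87.0, 176.0], [-86.0, 1.0], [-86.0, 227.0], [-86.0, 228.0], [-86.0, 210.0], [-86.0, 227.0], [-86.0, 192.0], [-86.0, 207.0], [-85.0, -1.0], [-85.0, 195.0], [-85.0, 195.0], [-85.0, 192.0], [-85.0, 14.0], [-85.0, 226.0], [-85.0, 201.0], [-85.0, 206.0], [-84.0, 180.0], [-84.0, 189.0], [-84.0, 212.0], [-84.0, 223.0], [-84.0, 182.0], [-84.0, 176.0], [-84.0, 188.0], [-84.0, 409.0], [-84.0, 196.0], [-83.0, 197.0], [-83.0, 169.0], [-83.0, 433.0], [-83.0, 202.0], [-83.0, 9.0], [-83.0, 1.0], [-83.0, 444.0], [-83.0, 409.0], [-83.0, 411.0], [-82.0, 422.0], [-82.0, 442.0], [-82.0, 431.0], [-82.0, 178.0], [-82.0, 435.0], [-82.0, 406.0], [-82.0, 441.0], [-82.0, 406.0], [-
[... 4103 characters left out ...]
4.0, 81.0], [-53.0, 190.0], [-52.0, 174.0], [-50.0, 182.0], [-49.0, 480.0], [-48.0, 165.0], [-47.0, 468.0], [-46.0, 80.0], [-44.0, 13.0], [-44.0, 177.0], [-43.0, 15.0], [-42.0, 13.0], [-41.0, 13.0], [-40.0, 15.0], [-38.0, 80.0], [-38.0, 13.0], [-36.0, 465.0], [-35.0, 164.0], [-34.0, 477.0], [-31.0, 478.0], [-30.0, 480.0], [-29.0, 484.0], [-27.0, 479.0], [-24.0, 481.0], [-23.0, 466.0], [-20.0, 466.0], [-17.0, 467.0], [-14.0, 78.0], [-10.0, 466.0], [-9.0, 136.0], [-8.0, 474.0], [-8.0, 148.0], [-7.0, 471.0], [-6.0, 475.0], [-5.0, 470.0], [-5.0, 477.0], [-4.0, 481.0], [-3.0, 478.0], [-2.0, 482.0], [-1.0, 100.0], [0.0, 481.0], [1.0, 478.0], [3.0, 481.0], [6.0, 478.0], [9.0, 481.0], [13.0, 482.0]]
```

View pics/crop3.png

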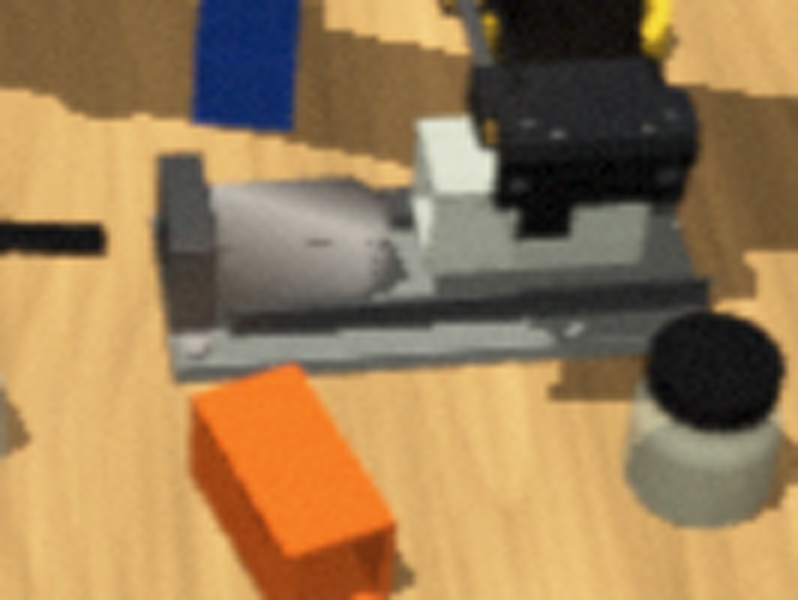

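The sleeve at (530,230) hangs over the channel, aligned with it, with its end clear of the pin tip at (395,255). I lower it gently.

```bash
python3 -m jog '[[0.3,0,0,0.3,0],[0.3,0,0,0.3,0],[0.3,0,0,0.15,0],[0.3,0,0,0.1,0],[0.3,0,0,0.1,0],[0.3,0,0,0.05,0],[0.3,0,0,0,0],[0.3,0,0,0,0]]' 
python3 to.py .7135 -.0327 .0533 182.8
```

```text
time_s: 7.87
tool_pos: [0.714, -0.0329, 0.0549]
tool_rot: [180.0, -0.0, -177.2]
force: [-0.1, 2.3, -3.8]
grip_width: 0.0457
grasp_force: 25.0
t 7.87 pos [ 0.714  -0.0329  0.0549] rot [ 180.    -0.  -177.2] F [-0.1  2.3 -3.8] w 0.0457 g 25.0
units x,y,z [0.02 0.01 0.08] turn 0.0 q7 105.0
```

```bash
python3 -m jog '[[0.3,0.1,0,0.03,0],[0.3,0.2,0,0,0],[0.3,0.2,0,0,0],[0.3,0.2,0,0,0],[0.3,0.2,0,0,0],[0.3,0.2,0,0,0],[0.3,0.2,0,0,0],[0.3,0,0,0,0]]' 20
python3 -m jog '[[0.3,0.2,0,0,0],[0.3,0.2,0,0,0],[0.3,0.2,0,0,0],[0.3,0.2,0,0,0],[0.3,0,0,0,0]]' 
python3 to.py .579 -.0375 .0533 182.8
```

```text
time_s: 8.53
tool_pos: [0.6873, -0.0342, 0.0547]
tool_rot: [179.9, -0.0, -177.2]
force: [-0.8, 2.7, -2.0]
grip_width: 0.0459
grasp_force: 20.0
time_s: 8.95
tool_pos: [0.6716, -0.0345, 0.0545]
tool_rot: [179.9, -0.0, -177.2]
force: [0.6, 4.6, -3.2]
grip_width: 0.0457
grasp_force: 20.0
t 8.95 pos [ 0.6716 -0.0345  0.0545] rot [ 179.9   -0.  -177.2] F [ 0.6  4.6 -3.2] w 0.0457 g 20.0
units x,y,z [4.63 0.07 0.06] turn -0.0 q7 106.0
```

The tool feels a slight +y push, so I ease 1 mm that way and creep toward the possible crimp.

```bash
python3 -m jog '[[0.3,0.1,0.06,0,0],[0.3,0.1,0,0,0],[0.3,0.1,0,0,0],[0.3,0.05,0,0,0],[0.3,0,0,0,0]]' 
python3 -m jog '[[0.3,0.05,0,0,0],[0.3,0.05,0,0,0],[0.3,0.05,0,0,0],[0.3,0.05,0,0,0],[0.3,0,0,0,0]]' 
python3 -m jog '[[0.3,0.05,0,0,0],[0.3,0.05,0,0,0],[0.3,0.05,0,0,0],[0.3,0.05,0,0,0],[0.3,0,0,0,0]]' 

```

```text
time_s: 9.37
tool_pos: [0.6648, -0.0347, 0.0545]
tool_rot: [180.0, -0.0, -177.2]
force: [-0.0, 2.6, -3.5]
grip_width: 0.0455
grasp_force: 20.0
time_s: 9.78
tool_pos: [0.6609, -0.0349, 0.0545]
tool_rot: [180.0, -0.0, -177.2]
force: [1.8, 2.4, -3.5]
grip_width: 0.0458
grasp_force: 20.0
time_s: 10.2
tool_pos: [0.6569, -0.035, 0.0545]
tool_rot: [180.0, -0.0, -177.2]
force: [1.5, 3.2, -3.5]
grip_width: 0.046
grasp_force: 20.0
```

```bash
python3 -m jog '[[0.3,0.05,0.03,0,0],[0.3,0.05,0,0,0],[0.3,0.05,0,0,0],[0.3,0.05,0,0,0],[0.3,0,0,0,0]]' 
python3 -m jog '[[0.3,0.05,0,0,0],[0.3,0.05,0,0,0],[0.3,0.05,0,0,0],[0.3,0.05,0,0,0],[0.3,0,0,0,0]]' 

```

```text
time_s: 10.62
tool_pos: [0.6527, -0.0352, 0.0545]
tool_rot: [-180.0, -0.0, -177.2]
force: [1.1, 1.3, -4.5]
grip_width: 0.0459
grasp_force: 20.0
time_s: 11.03
tool_pos: [0.6486, -0.0353, 0.0545]
tool_rot: [-180.0, -0.0, -177.2]
force: [0.1, 0.9, -4.2]
grip_width: 0.0459
grasp_force: 20.0
```

It is past +20 with no resistance, so this sleeve looks clear. I continue home.

```bash
python3 -m jog '[[0.3,0.1,0,0,0],[0.3,0.1,0,0,0],[0.3,0.1,0,0,0],[0.3,0.1,0,0,0],[0.3,0.1,0,0,0],[0.3,0.1,0,0,0],[0.3,0.1,0,0,0],[0.3,0.1,0,0,0],[0.3,0.1,0,0,0],[0.3,0,0,0,0]]' 
python3 -m jog '[[0.3,0.05,0,0,0],[0.3,0.05,0,0,0],[0.3,0.05,0,0,0],[0.3,0,0,0,0]]' 
python3 -m jog '[[0.3,0.05,0,0,0],[0.3,0.05,0,0,0],[0.3,0,0,0,0]]' 
python3 -m jog '[[0.3,0.05,0,0,0],[0.3,0.05,0,0,0],[0.3,0,0,0,0]]' 
```

```text
time_s: 11.87
tool_pos: [0.6305, -0.0356, 0.0544]
tool_rot: [180.0, -0.0, -177.2]
force: [1.2, 0.6, -5.2]
grip_width: 0.0458
grasp_force: 20.0
time_s: 12.2
tool_pos: [0.628, -0.0357, 0.0545]
tool_rot: [180.0, -0.0, -177.2]
force: [2.8, -0.0, -7.1]
grip_width: 0.0461
grasp_force: 20.0
time_s: 12.45
tool_pos: [0.626, -0.0359, 0.0545]
tool_rot: [180.0, -0.0, -177.2]
force: [3.2, -0.1, -8.3]
grip_width: 0.0462
grasp_force: 20.0
time_s: 12.7
tool_pos: [0.6244, -0.036, 0.0544]
tool_rot: [-180.0, 0.0, -177.2]
force: [5.4, -0.1, -10.4]
grip_width: 0.0455
grasp_force: 20.0
```

The pin is pulling the sleeve down slightly (Fz −10 N), so I am holding it about 1 mm too high. I lower it and keep creeping.

```bash
python3 -m jog '[[0.3,0,0,0.04,0],[0.3,0,0,0.02,0],[0.3,0,0,0,0]]' 
python3 -m jog '[[0.3,0.05,0,0,0],[0.3,0.05,0,0,0],[0.3,0,0,0,0]]' 
python3 -m jog '[[0.3,0.05,0,0,0],[0.3,0,0,0,0]]' 
python3 -m jog '[[0.3,0.05,0,0,0],[0.3,0,0,0,0],[0.3,0,0,0,0]]' 
```

```text
time_s: 12.95
tool_pos: [0.6244, -0.036, 0.0542]
tool_rot: [180.0, 0.0, -177.2]
force: [0.4, 0.8, -1.1]
grip_width: 0.0456
grasp_force: 20.0
time_s: 13.2
tool_pos: [0.6243, -0.036, 0.0544]
tool_rot: [-180.0, 0.3, -177.2]
force: [7.0, 0.6, -4.7]
grip_width: 0.0462
grasp_force: 20.0
time_s: 13.37
tool_pos: [0.6242, -0.036, 0.0544]
tool_rot: [-180.0, 0.4, -177.2]
force: [9.9, -0.1, -6.9]
grip_width: 0.0462
grasp_force: 20.0
time_s: 13.62
tool_pos: [0.6242, -0.036, 0.0544]
tool_rot: [-179.9, 0.5, -177.2]
force: [11.2, 0.1, -9.2]
grip_width: 0.0456
grasp_force: 20.0
```

Firm stop at x=0.6242, gauge x≈+45: the sleeve is fully home, so sleeve 1 is the clear one. I draw it off and carry it to the tray.

```bash
python3 -m jog '[[0.3,-0.2,0,0,0],[0.3,-0.3,0,0,0],[0.3,-0.4,0,0,0],[0.3,-0.4,0,0,0],[0.3,-0.4,0,0,0],[0.3,-0.4,0,0,0],[0.3,-0.4,0,0,0],[0.3,-0.4,0,0,0],[0.3,-0.4,0,0,0],[0.3,-0.4,0,0,0],[0.3,-0.4,0,0,0],[0.3,-0.4,0,0,0]]' 25
python3 -m jog '[[0.3,-0.2,0,0,0],[0.3,0,0,0,0],[0.3,0,0,-0.5,0],[0.3,0,0,-0.8,0],[0.3,0,0,-1,0],[0.3,0,0,-1,0],[0.3,0,0,-1,0],[0.3,0,0,-0.5,0],[0.3,0,0,0,0]]'
python3 to.py .463 -.328 .14 167.5
```

```text
time_s: 14.62
tool_pos: [0.7109, -0.0318, 0.0535]
tool_rot: [180.0, -0.0, -177.2]
force: [-2.9, -0.9, 2.4]
grip_width: 0.0458
grasp_force: 25.0
time_s: 15.37
tool_pos: [0.7155, -0.0318, 0.1526]
tool_rot: [180.0, 0.3, -177.2]
force: [0.5, -0.2, -2.4]
grip_width: 0.046
grasp_force: 25.0
t 15.37 pos [ 0.7155 -0.0318  0.1526] rot [ 180.     0.3 -177.2] F [ 0.5 -0.2 -2.4] w 0.046 g 25.0
units x,y,z [ 13.34 -14.18   0.56] turn 0.34 q7 104.0
```

```bash
python3 -m jog '[[0.3,0.5,-0.5,0,0],[0.3,0.9,-0.95,0,0],[0.3,0.9,-0.95,0,0],[0.3,0.9,-0.95,0,0],[0.3,0.9,-0.95,0,0],[0.3,0.9,-0.95,0,0],[0.3,0.9,-0.95,0,0],[0.3,0.9,-0.95,0,0],[0.3,0.9,-0.95,0,0],[0.3,0.9,-0.95,0,0],[0.3,0.9,-0.95,0,0],[0.3,0.9,-0.95,0,0]]'
python3 -m jog '[[0.3,0.9,-0.95,0,0],[0.3,0.9,-0.95,0,0],[0.3,0.9,-0.95,0,0],[0.3,0.24,-0.38,0,0.1],[0.3,0,0,0,0.12],[0.3,0,0,0,0.12],[0.3,0,0,0,0],[0.3,0,0,0,0]]'
python3 to.py .463 -.328 .046 167.5
```

```text
time_s: 16.37
tool_pos: [0.5152, -0.2607, 0.1479]
tool_rot: [179.9, -0.1, -177.2]
force: [0.0, -0.7, -2.2]
grip_width: 0.0459
grasp_force: 25.0
time_s: 17.03
tool_pos: [0.4609, -0.3273, 0.1483]
tool_rot: [180.0, -0.1, 167.7]
force: [-0.4, -1.2, -2.6]
grip_width: 0.0459
grasp_force: 25.0
t 17.03 pos [ 0.4609 -0.3273  0.1483] rot [ 1.800e+02 -1.000e-01  1.677e+02] F [-0.4 -1.2 -2.6] w 0.0459 g 25.0
units x,y,z [-0.12 -0.01  5.11] turn 0.003 q7 119.0
```

```bash
python3 -m jog '[[0.3,-0.12,0,0.6,0],[0.3,0,0,1,0],[0.3,0,0,1,0],[0.3,0,0,1,0],[0.3,0,0,0.8,0],[0.3,0,0,0.4,0],[0.3,0,0,0.2,0],[0.3,0,0,0.1,0],[0.3,0,0,0,0],[0.3,0,0,0,0]]'
python3 -m jog '[[0.75,0,0,0,0],[0.75,0,0,0,0],[0.75,0,0,0,0],[0.75,0,0,0,0],[0.75,0,0,-0.5,0],[0.75,0,0,-1,0],[0.75,0,0,-1,0],[0.75,0,0,-1,0],[0.75,0,0,-1,0],[0.75,0,0,-0.5,0],[0.75,0,0,0,0]]'
python3 to.py .4405 -.1190 .15 202
```

```text
time_s: 17.87
tool_pos: [0.4644, -0.3288, 0.0481]
tool_rot: [-180.0, 0.1, 167.5]
force: [-0.5, 0.2, -2.8]
grip_width: 0.0456
grasp_force: 25.0
time_s: 18.78
tool_pos: [0.4652, -0.3295, 0.1504]
tool_rot: [-180.0, 0.3, 167.5]
force: [0.5, 0.3, -0.7]
grip_width: 0.0653
grasp_force: 0.0
t 18.78 pos [ 0.4652 -0.3295  0.1504] rot [-180.     0.3  167.5] F [ 0.5  0.3 -0.7] w 0.0653 g 0.0
units x,y,z [ 3.490e+00  1.001e+01 -1.000e-02] turn -0.767 q7 119.0
```

```bash
python3 -m jog '[[1,0.32,0.91,0,0],[1,0.32,0.91,0,0],[1,0.32,0.91,0,0],[1,0.32,0.91,0,0],[1,0.32,0.91,0,0],[1,0.32,0.91,0,0],[1,0.32,0.91,0,0],[1,0.32,0.91,0,0],[1,0.32,0.91,0,0],[1,0.32,0.91,0,0],[1,0.29,0.91,0,0],[1,0,0,0,0]]'
python3 -m jog '[[1,0,0,0,-0.128],[1,0,0,0,-0.128],[1,0,0,0,-0.128],[1,0,0,0,-0.128],[1,0,0,0,-0.128],[1,0,0,0,-0.127],[1,0,0,0,0],[1,0,0,0,0]]'
python3 to.py .4405 -.1190 .041 202.2
```

```text
time_s: 19.78
tool_pos: [0.4381, -0.1137, 0.1462]
tool_rot: [179.9, -0.1, 167.8]
force: [0.2, 0.4, 0.3]
grip_width: 0.0872
grasp_force: 0.0
time_s: 20.45
tool_pos: [0.4386, -0.1182, 0.1468]
tool_rot: [180.0, -0.1, -158.2]
force: [-0.3, -0.3, -0.9]
grip_width: 0.0871
grasp_force: 0.0
t 20.45 pos [ 0.4386 -0.1182  0.1468] rot [ 1.800e+02 -1.000e-01 -1.582e+02] F [-0.3 -0.3 -0.9] w 0.0871 g 0.0
units x,y,z [-0.08 -0.07  5.29] turn -0.008 q7 122.0
```

```bash
python3 -m jog '[[1,-0.08,-0.06,0.7,0],[1,0,0,1,0],[1,0,0,1,0],[1,0,0,1,0],[1,0,0,0.8,0],[1,0,0,0.5,0],[1,0,0,0.26,0],[1,0,0,0,0],[1,0,0,0,0]]'
python3 -m jog '[[0.3,0,0,0,0],[0.3,0,0,0,0],[0.3,0,0,0,0],[0.3,0,0,0,0],[0.3,0,0,0,0],[0.3,0,0,0,0],[0.3,0,0,0,0],[0.3,0,0,0,0]]' 25
python3 -m jog '[[0.3,0,0,-0.5,0],[0.3,0,0,-1,0],[0.3,0,0,-1,0],[0.3,0,0,-1,0],[0.3,0,0,-1,0],[0.3,0,0,-0.5,0.11],[0.3,0,0,0,0.11],[0.3,0,0,0,0.11],[0.3,0,0,0,0.11],[0.3,0,0,0,0],[0.3,0,0,0,0]]'
python3 to.py .7145 -.0320 .14 182.8
python3 - <<'E'
from h import *
import cv2
c=read_camera("top"); W=cloud(c)
d=np.hypot(W[...,0]-.4635,W[...,1]+.3274); P=W[(d<.065)&(W[...,2]>.04)&(W[...,2]<.06)]
print(cv2.minAreaRect((P[:,:2]*1000).astype(np.float32)),np.median(P[:,2]))
E
```

```text
time_s: 21.2
tool_pos: [0.4413, -0.1186, 0.0425]
tool_rot: [-180.0, 0.0, -158.0]
force: [-0.2, -0.0, 0.6]
grip_width: 0.087
grasp_force: 0.0
time_s: 21.87
tool_pos: [0.441, -0.1184, 0.0422]
tool_rot: [-180.0, 0.0, -158.0]
force: [0.1, 0.7, 0.8]
grip_width: 0.0457
grasp_force: 25.0
time_s: 22.78
tool_pos: [0.4407, -0.1184, 0.1424]
tool_rot: [180.0, 0.0, -177.7]
force: [0.2, -0.1, -0.9]
grip_width: 0.0458
grasp_force: 25.0
t 22.78 pos [ 0.4407 -0.1184  0.1424] rot [ 180.     0.  -177.7] F [ 0.2 -0.1 -0.9] w 0.0458 g 25.0
units x,y,z [-13.85   3.76   0.12] turn -0.01 q7 103.0
((465.7330627441406, -328.0760498046875), (48.08965301513672, 90.32156372070312), 77.24784088134766) 0.04916623911468698
```

Sleeve 1 lies flat in the tray at (0.466, −0.328). One sleeve going fully home settles it, so sleeve 2 is the crimped one and goes straight to the tub.

```bash
python3 to.py .516 .3115 .142 182.3; python3 -m jog '[[0.3,-0.15,0.6,0,0],[0.3,-0.25,1,0,0],[0.3,-0.25,1,0,0],[0.3,-0.25,1,0,0],[0.3,-0.25,1,0,0],[0.3,-0.25,1,0,0],[0.3,-0.25,1,0,0],[0.3,-0.25,1,0,0],[0.3,-0.25,1,0,0],[0.3,-0.25,1,0,0],[0.3,-0.25,1,0,0],[0.3,-0.25,1,0,0]]'
python3 to.py .516 .3115 .142 182.3
```

```text
t 22.83 pos [ 0.4407 -0.1184  0.1423] rot [ 180.     0.  -177.7] F [ 0.7  0.7 -0.9] w 0.0458 g 25.0
units x,y,z [-4.640e+00  2.132e+01  2.000e-02] turn 0.001 q7 103.0
time_s: 23.83
tool_pos: [0.4899, 0.1167, 0.1421]
tool_rot: [-180.0, -0.0, -177.7]
force: [0.7, -0.3, -1.3]
grip_width: 0.0461
grasp_force: 25.0
t 23.83 pos [0.4899 0.1167 0.1421] rot [-180.    -0.  -177.7] F [ 0.7 -0.3 -1.3] w 0.0461 g 25.0
units x,y,z [-1.7   9.68  0.  ] turn 0.001 q7 78.0
```

```bash
python3 -m jog '[[0.3,-0.17,1,0,0],[0.3,-0.17,1,0,0],[0.3,-0.17,1,0,0],[0.3,-0.17,1,0,0],[0.3,-0.17,1,0,0],[0.3,-0.17,1,0,0],[0.3,-0.17,1,0,0],[0.3,-0.17,1,0,0],[0.3,-0.17,0.8,0,0],[0.3,0,0.4,0,0],[0.3,0,0,0,0],[0.3,0,0,0,0]]'
python3 to.py .516 .3115 .047 182.3
```

```text
time_s: 24.83
tool_pos: [0.5131, 0.3001, 0.1418]
tool_rot: [-179.9, -0.0, -177.7]
force: [0.3, -0.4, -1.0]
grip_width: 0.0453
grasp_force: 25.0
t 24.83 pos [0.5131 0.3001 0.1418] rot [-179.9   -0.  -177.7] F [ 0.3 -0.4 -1. ] w 0.0453 g 25.0
units x,y,z [-0.17  0.57  4.74] turn -0.001 q7 63.0
```

```bash
python3 -m jog '[[0.3,-0.17,0.57,0,0],[0.3,0,0,0.8,0],[0.3,0,0,1,0],[0.3,0,0,1,0],[0.3,0,0,0.8,0],[0.3,0,0,0.5,0],[0.3,0,0,0.3,0],[0.3,0,0,0.15,0],[0.3,0,0,0.1,0],[0.3,0,0,0,0],[0.3,0,0,0,0]]'
python3 to.py .516 .3115 .047 182.3
```

```text
time_s: 25.75
tool_pos: [0.517, 0.3126, 0.0501]
tool_rot: [179.9, 0.1, -177.8]
force: [-0.6, 0.5, -1.9]
grip_width: 0.046
grasp_force: 25.0
t 25.75 pos [0.517  0.3126 0.0501] rot [ 1.799e+02  1.000e-01 -1.778e+02] F [-0.6  0.5 -1.9] w 0.046 g 25.0
units x,y,z [ 0.05 -0.06  0.15] turn -0.002 q7 63.0
```

```bash
python3 -m jog '[[0.3,0,0,0.1,0],[0.3,0,0,0,0],[0.3,0,0,0,0],[0.75,0,0,0,0],[0.75,0,0,0,0],[0.75,0,0,0,0],[0.75,0,0,0,0],[0.75,0,0,-0.4,0]]'
python3 -m jog '[[0.75,0,0,-1,0],[0.75,0,0,-1,0],[0.75,0,0,-1,0],[0.75,0,0,-1,0],[0.75,0,0,-1,0],[0.75,0,0,-1,0],[0.75,0,0,-1,0],[0.75,0,0,-0.5,0],[0.75,-0.5,-0.8,0,0],[0.75,-0.5,-1,0,0],[0.75,-0.5,-1,0,0],[0.75,-0.5,-1,0,0]]'
python3 -m jog '[[0.75,0,-1,0,0],[0.75,0,-1,0,0],[0.75,0,-1,0,0],[0.75,0,-1,0,0],[0.75,0,-1,0,0],[0.75,0,-0.5,0,0],[0.75,0,0,0,0],[0.75,0,0,0,0]]'
python3 - <<'E'
from h import *
c=read_camera("side"); W=cloud(c); cv2.imwrite("pics/end.png",cv2.resize(c["color"][...,::-1],(800,600)))
for k in((.466,-.328),(.516,.3125)):
    d=np.hypot(W[...,0]-k[0],W[...,1]-k[1]); P=W[(d<.065)&(W[...,2]>.043)&(W[...,2]<.06)]
    print(len(P),cv2.minAreaRect((P[:,:2]*1000).astype(np.float32)) if len(P)>4 else "",np.median(P[:,2]))
E
```

```text
time_s: 26.42
tool_pos: [0.5154, 0.3117, 0.0541]
tool_rot: [-179.9, -0.1, -177.8]
force: [-0.5, -0.4, 0.7]
grip_width: 0.0638
grasp_force: 0.0
time_s: 27.42
tool_pos: [0.5595, 0.2371, 0.2053]
tool_rot: [180.0, 0.0, -177.8]
force: [-0.5, 1.3, 0.5]
grip_width: 0.0653
grasp_force: 0.0
time_s: 28.08
tool_pos: [0.5635, 0.1284, 0.2053]
tool_rot: [179.9, 0.0, -177.8]
force: [-0.4, 0.5, 0.0]
grip_width: 0.0652
grasp_force: 0.0
899 ((464.067138671875, -330.4200744628906), (50.45761489868164, 91.49788665771484), 77.2718505859375) 0.05014278767146685
316 ((514.9343872070312, 309.69635009765625), (89.94609069824219, 53.99506378173828), 2.6789562702178955) 0.05093429882551548
```

View pics/end.png

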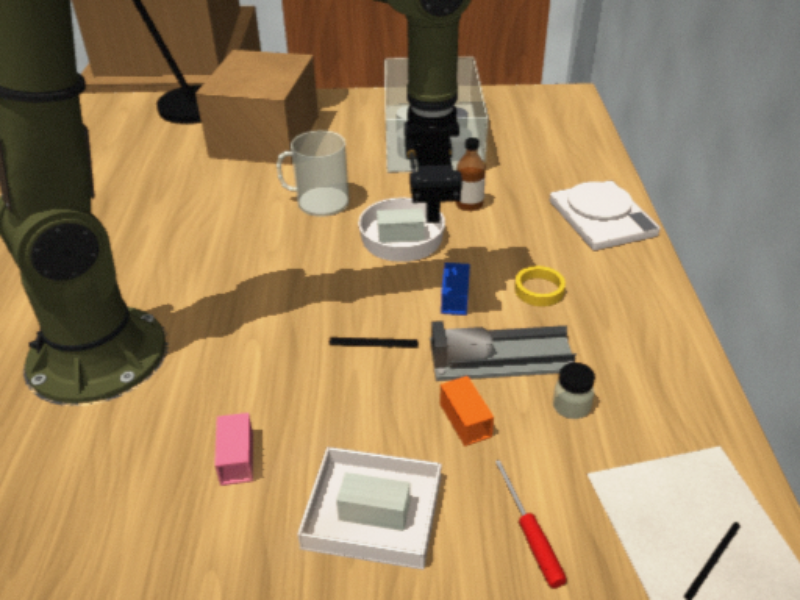

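Sleeve 1 lies flat in the tray at (373,500) and sleeve 2 flat in the tub at (402,222). The other things have not moved and the gripper is clear of everything, so I hand in.

```bash
python3 -c "
from cell import env
print(env.sign_off())"
```

```text
the job is handed in; nothing more can be done
None
```

The job is handed in, with no verdict returned: the sleeve on the robot's left went fully home on the pin and lies flat in the tray; the other, crimped by elimination and not gauged itself, lies flat in the tub; nothing else was moved.

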